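Fit an adjustable wrench to the balloon pump's collar nut and tighten it

TASK

The hexagonal collar nut round the nozzle of the balloon pump is loose. Lay the adjustable wrench flat on the pump with its jaws round the nut, roll its worm until the jaws close up snugly on the nut's flats, then use the wrench to tighten the nut clockwise (seen from above) until it stops, and leave the wrench fitted on the nut. Turn the nut only with the wrench, never with the fingers, and leave the cup, the tin, the jar and the balloon weights where they stand.

Things in the scene. Friction and masses are not known exactly. Their poses are not given: they have to be found in the camera images.
- pump: Tabletop balloon pump, fixed: a squat round pink drum 220 mm across with a flat top (the deck) 60 mm above the table, a small motor bump at its back (+x) side. Origin: centre of the drum on the table, z up. On the deck's centre is the hex nut, and through it stands the white nozzle (20 to 26 mm across, its tip 58 to 60 mm above the deck).
- nut_top (a point): Centre of the top of the hexagonal grey collar nut, 22 mm above the pump's deck, on the nut's axis (vertical). It is 40 mm across flats, 46.2 mm across corners; flats from 2 to 22 mm above the deck. This frame turns with the nut: two flats face its +y and -y, two corners lie on its +x and -x (a hexagon, so every 60 degrees is alike).
- nut (a joint): Angle of the nut in rad; it grows as the nut turns clockwise seen from above (tightening). It starts between 0 and 0.3 and runs against a hard stop at 0.95 (tight). It turns stiffly, about 0.16 N m. The side of the pump that faces the robot is clear: lay the wrench with its handle to the robot and somewhat to its right (wrench's yaw near 0.65 rad); it then swings left.
- wrench: Loose steel adjustable wrench, 209 mm long, 0.4 kg, lying flat. Origin: on its underside, where the nut's axis sits once the jaws are closed on it. x points to the jaw tips, the handle runs to -x, z up. Fixed jaw on the -y side, inner face at y = -20 mm; movable jaw on the +y side. Jaws: x = -24 to +22 mm, 16 mm high, 18 mm wide. Throat's front at x = -25 mm. Centre of mass near x = -75 mm.
- jaw_face (a point): Middle of the movable jaw's flat inner face, 8 mm above the wrench's underside; axes as the wrench's. Turning needs little force; a push of more than about 15 N on a jaw makes the worm creep back and the jaws open.
- worm_top (a point): Top of the worm, 35 mm above the wrench's underside, at x = -58 mm, y = 0 in the wrench's frame; axes as the wrench's. The worm is a knurled dark steel roller, 30 mm in diameter, 26 mm long, axle along the wrench's y, in an open-topped slot between two cheeks 24 mm high (inner faces at y = -16 and +16 mm, 10 mm wide). Ahead of it, x = -40 to -26 mm, lies the jaw's rack, 25 mm high.
- worm (a joint): Rotation of the worm, rad: 0 = fully open, growing as its top rolls towards the jaw tips; 3 mm of jaw travel per rad; starts at 0 to 1.6. Press a fingertip on its top (5 to 15 N) and drag it towards the jaw tips to close the jaws: it rolls with about 3.5 N of drag, and when the jaws meet the nut it stops and the finger slips. The drag also shoves the wrench forward until the throat meets the nut.
- jaw (a joint): Closing travel of the movable jaw in m: the opening between the jaws is 54 mm minus this value (0 = 54 mm; 0.014 = 40 mm, the nut's width over flats; at most 0.020).
- handle_mid (a point): Middle of the handle's top face, 137 mm behind the wrench's origin, 16 mm above its underside; axes as the wrench's. The handle is 22 mm wide (y) and 16 mm high, from x = -187 to -87 mm; just ahead of it come a 36 mm wide shoulder (x = -87 to -78 mm) and the 52 mm wide worm housing.
- cup: Frosted glass hurricane cup, 80 mm across, 130 mm tall, origin centre of underside. Bystander.
- tin: Steel tea-light tin with a flip-top lid, 71 mm across, 36 mm high, origin centre of underside. Bystander.
- jar: Glass jar with a metal cap, 70 mm across, 100 mm tall, origin centre of underside. Bystander.
- weight0: Purple plastic balloon weight, 52 mm across the foot, 62 mm tall, one of a row of four to the left of the pump, origin centre of underside. Bystander.
- weight1: Purple plastic balloon weight, 52 mm across the foot, 62 mm tall, one of a row of four to the left of the pump, origin centre of underside. Bystander.
- weight2: Purple plastic balloon weight, 52 mm across the foot, 62 mm tall, one of a row of four to the left of the pump, origin centre of underside. Bystander.
- weight3: Purple plastic balloon weight, 52 mm across the foot, 62 mm tall, one of a row of four to the left of the pump, origin centre of underside. Bystander.
Things that resemble listed ones, but are neither listed nor needed, are in the scene too. Of the things like the wrench, leave any that is green; of the rest the larger one is meant.

How it is judged:
By the outcome, as a careful person would: the job done as asked, in the order asked, and still so for the second after the job is handed in, with the robot touching nothing.
It also fails if it takes over 72 s, if anything falls off the work surface, if the arm or the gripper's body presses on something with over 40 N, if the wrist force passes 120 N, or if a joint passes its speed limit or range.

ROBOT

A 7-joint arm with a two-finger parallel gripper is mounted at the origin on the work surface. World frame = base frame: x ahead of the robot, y to its left, z up, the work surface at z = 0. Lengths are in m, angles in degrees, forces in N, time in s.
With the tool pointing down it reaches from about 0.425 to 0.925 m from the base axis. Payload 6.8 kg.
Tool frame: the origin (TCP) lies at the very end of the fingers, on their centre line; the grasp point (between the pads) lies 19 mm behind it (manip.hold_point_z is the distance from the TCP to the grasp point, in m); z points along the fingers, y is the direction in which the jaws open and shut (so a half turn about z gives the same grasp; the last joint's range is limited). The gripper opens to 88 mm and grips with 3 to 60 N. Pads are 20 mm wide; open, the fingers measure 115 mm over their backs; the gripper's body (75 mm by 178 mm) begins 61 mm behind the grasp point.
Start: joints at [-81.48, 27.33, 1.283, 89.118, -0.659, 63.558, -4.761], TCP at [0.171, 0.653, 0.223] pointing down, gripper open.
Joint ranges: [-169.35, 169.35], [-19.33, 120.38], [-80.79, 83.38], [13.8, 139.57], [-78.32, 258.32], [9.67, 109.79], [-169.56, 169.56]. Speed limits (degrees/s): [136.94, 136.94, 180, 180, 180, 180, 180].

INTERFACE

Orientations are given as [roll, pitch, yaw] about the fixed x, y, z axes, in that order (R = Rz(yaw) Ry(pitch) Rx(roll)).
In Python, from plant import manip, solve_ik, status, read_camera, get_calibration, spotter gives the robot as it stands. The module is installed in compiled form; this text tells all that it offers. Calls block until the motion is done:
- manip.movep(position, orientation): joint-space move of the TCP to a pose.
- manip.move_l(position, vel=0.15, ori=None): straight line of the TCP; ori=None keeps the orientation; vel is the mean speed in m/s.
- manip.goto_joints(angles): joint-space move.
- manip.let_go() and manip.clamp(squeeze=None): open the fingers fully, or close them until they stop; squeeze is the grip in N (None keeps the last).
- manip.pause(seconds).
- solve_ik(position, orientation): joint angles nearest the present ones, or None.
- status.observe(): the state.
- read_camera(name): name is "scene" or "side" or "wrist"; returns (picture, depth): 480x640x3 uint8, red, green, blue; 480x640 float32, m along the optical axis (not along the pixel's ray), 0 where there is no reading.
- get_calibration(name): a dict with "vfov" (degrees; the focal length in pixels is half the picture's height over the tangent of half this angle, whatever the lens; pixels are square), "cx", "cy" (the principal point, pixels), "R" (3x3) and "t" (3): a world point X has camera coordinates R X + t. Camera axes: x right, y down, z forward; pixel columns grow to the right and rows downward; lengths in m; the calibration is good to about 2 mm. A picture is of the moment at which its call begins: read the wrist's pose just before it. get_calibration takes no time and is no camera call; for the wrist camera it gives the pose at the moment of the call.
A pose or a line that the arm cannot do raises manip.IKError and nothing moves.
- manip.close_job(): hands the job in, once; it reports no verdict.
Trained networks look in the newest picture that a camera, given by its name, has taken for a name from the list of things; names that differ only in an ending like _2 or _b are one class to them, and where a whole thing is asked for, a point or a joint stands for the part that bears it (a point fixed in the world has none). Each returns a list of dicts, best first, with "confidence" (0 to 1); they miss things now and then, are a little off and sometimes report something else, mostly with a low value. They report only what shows in the picture. A call takes as long as a camera call. They do not tell look-alikes from the thing itself.
- spotter.recognise(camera, target): "uv" ([column, row] in pixels, amid what is visible of it).
- spotter.spot_point(camera, target): "uv" ([column, row] in pixels: a listed point, or the origin of a listed thing).
The state is a dict: "time": time; "qpos": joint angles; "qvel": joint speeds; "joint_torque": joint torques, N m; "eef_pos": TCP position; "tcp_rot": TCP orientation; "wrist_force": force on the tool from outside, world axes, zero at the start; "wrist_torque": the same for the moment, N m; "finger_gap": opening from 0.0 (shut) to 1.0 (fully open).
Only numpy, scipy, OpenCV 4.12 (cv2) and the standard library are available. Lean on these libraries where they do the work, as an engineer would, in place of code of your own. Each camera call takes 0.05 s, during which the arm holds its last target. There are 200 camera calls.

## Working session

There is one attempt and no reset: what is moved stays moved. The work goes in short steps, each a Python script; the robot and the scene stay as the last script left them, time stands still between calls to the robot, and variables do not carry over. Pictures are saved under pics/ and viewed, about 8 in all and at most 12, crops included, and the job is handed in when it is done.

```bash
mkdir -p pics; cat > h.py <<'E'
import numpy as np, cv2
from plant import manip, solve_ik, status, read_camera, get_calibration, spotter
def ray(c,uv,cal=None):
    cal=cal or get_calibration(c); f=240/np.tan(np.radians(cal["vfov"])/2)
    R=np.array(cal["R"]);t=np.array(cal["t"])
    d=R.T@np.array([(uv[0]-cal["cx"])/f,(uv[1]-cal["cy"])/f,1.]); return -R.T@t,d
def atz(c,uv,z,cal=None):
    o,d=ray(c,uv,cal); return o+d*(z-o[2])/d[2]
def atd(c,uv,D,cal=None):
    o,d=ray(c,uv,cal); u,v=int(round(uv[0])),int(round(uv[1])); 
    p=D[max(0,v-2):v+3,max(0,u-2):u+3]; p=p[p>0]; return o+d*np.median(p) if len(p) else None
def save(n,im): cv2.imwrite(f"pics/{n}.png",cv2.cvtColor(im,cv2.COLOR_RGB2BGR))
E
python3 - <<'E'
from h import *
np.set_printoptions(precision=3,suppress=True)
for c in ["scene","side"]:
    im,D=read_camera(c); save(c+"0",im); print(c,get_calibration(c))
    for n in ["wrench","worm_top","jaw_face","handle_mid","nut_top","pump","cup","tin","jar","weight0"]:
        for r in spotter.spot_point(c,n)[:4]: print(n,np.round(r["uv"]),round(r["confidence"],2),atd(c,r["uv"],D) if 0<=r["uv"][0]<640 and 0<=r["uv"][1]<480 else None)
print(status.observe()["time"])
E
```

```text
scene {'vfov': 42.54451077129751, 'cx': 330.09191005749005, 'cy': 240.66023809850685, 'R': array([[-0.625,  0.78 , -0.002],
       [ 0.558,  0.446, -0.7  ],
       [-0.546, -0.439, -0.714]]), 't': array([ 0.289, -0.182,  1.927])}
wrench [230. 241.] 0.89 [ 0.558 -0.285  0.003]
wrench [280. 235.] 0.72 [ 0.453 -0.19   0.002]
wrench [300. 166.] 0.68 [ 0.205 -0.329  0.031]
worm_top [296. 230.] 0.9 [ 0.425 -0.155  0.025]
worm_top [238. 221.] 0.83 [ 0.51  -0.295  0.039]
worm_top [300. 163.] 0.62 [ 0.175 -0.353  0.01 ]
jaw_face [242. 243.] 0.78 [ 0.553 -0.24   0.02 ]
jaw_face [284. 170.] 0.59 [ 0.245 -0.357  0.026]
handle_mid [252. 208.] 0.86 [ 0.433 -0.32   0.019]
handle_mid [314. 221.] 0.74 [ 0.348 -0.152  0.002]
handle_mid [314. 189.] 0.73 [ 0.253 -0.231  0.018]
nut_top [329. 289.] 0.5 [0.584 0.094 0.099]
nut_top [428. 326.] 0.36 [0.481 0.322 0.031]
pump [331. 310.] 0.91 [0.608 0.121 0.062]
pump [431. 328.] 0.38 [0.478 0.328 0.027]
pump [456. 374.] 0.24 [0.566 0.446 0.045]
cup [451. 374.] 0.72 [0.571 0.437 0.045]
cup [251. 208.] 0.62 [ 0.424 -0.332  0.008]
tin [204. 205.] 0.59 [ 0.521 -0.
[... 740 characters left out ...]
  0.031]
jaw_face [380. 341.] 0.56 [ 0.558 -0.244  0.011]
jaw_face [336. 310.] 0.45 [ 0.469 -0.154  0.008]
handle_mid [235. 346.] 0.79 [ 0.247 -0.243  0.015]
handle_mid [295. 301.] 0.72 [ 0.378 -0.12   0.001]
handle_mid [324. 372.] 0.65 [ 0.432 -0.315  0.016]
nut_top [378. 211.] 0.48 [0.586 0.075 0.088]
pump [374. 232.] 0.65 [0.574 0.034 0.058]
pump [376. 210.] 0.49 [0.583 0.075 0.093]
cup [341. 150.] 0.74 [0.526 0.4   0.02 ]
tin [367. 439.] 0.62 [ 0.502 -0.468  0.035]
jar [422. 292.] 0.74 [ 0.659 -0.147  0.048]
weight0 [322. 174.] 0.73 [0.465 0.295 0.023]
weight0 [351. 173.] 0.6 [0.547 0.3   0.018]
weight0 [303. 173.] 0.59 [0.413 0.301 0.021]
weight0 [377. 173.] 0.52 [0.616 0.287 0.025]
1.1
```

View pics/scene0.png

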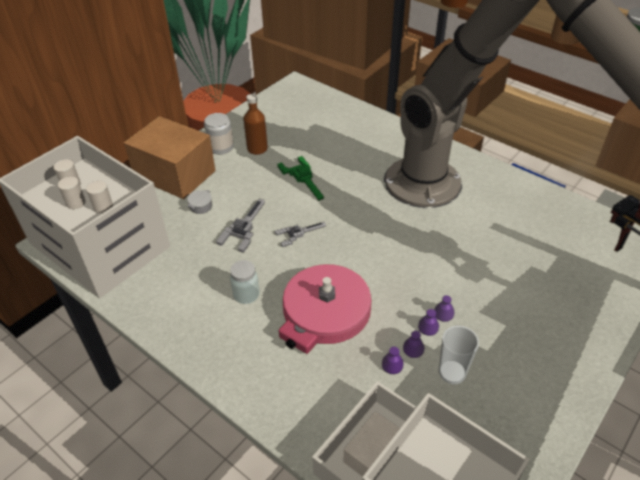

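View pics/side0.png

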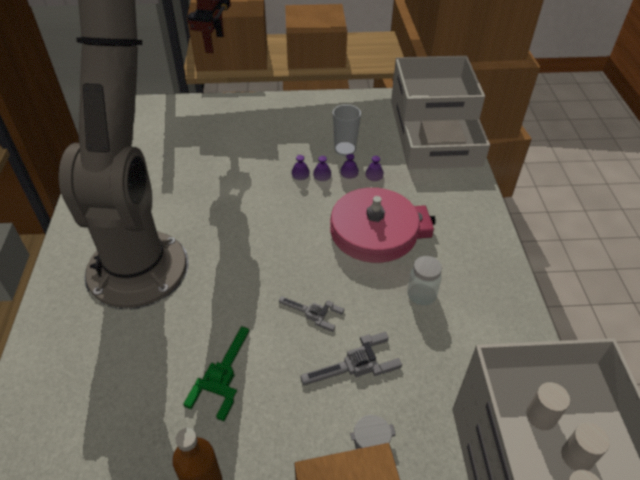

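The look-alikes are the green wrench (scene 302,177), the small grey one (297,232) and the large grey one (238,222). The green one is excluded and the large grey one is meant. Next I take close looks at the nut and that wrench on the way.

```bash
cat > s2.py <<'E'
from h import *
np.set_printoptions(precision=4,suppress=True)
def look(n,names):
    cal=get_calibration("wrist"); im,D=read_camera("wrist"); save(n,im); np.savez(n+".npz",im=im,D=D,**cal)
    print(n,"cam",-cal["R"].T@cal["t"],"axis",cal["R"][2],"vfov",cal["vfov"],status.observe()["time"])
    for m in names:
        for r in spotter.spot_point("wrist",m)[:3]:
            uv=r["uv"]; print(m,np.round(uv),round(r["confidence"],2),atd("wrist",uv,D,cal) if 0<=uv[0]<640 and 0<=uv[1]<480 else None)
if __name__=="__main__":
    manip.movep([0.53,0.06,0.32],[180,0,37]); look("w_nut",["nut_top","pump"])
    manip.movep([0.48,-0.305,0.25],[180,0,15]); look("w_wr",["wrench","worm_top","jaw_face","handle_mid"])
    a=cv2.imread("pics/w_nut.png");b=cv2.imread("pics/w_wr.png")
    cv2.imwrite("pics/both.png",cv2.resize(np.vstack([a,b]),(400,600)))
E
python3 s2.py
```

```text
w_nut cam [0.5863 0.1043 0.4814] axis [-0.2076 -0.1569 -0.9655] vfov 71.15432811521165 3.6333
nut_top [327. 159.] 0.93 [0.5811 0.0891 0.1195]
pump [328. 158.] 0.94 [0.5828 0.0897 0.1194]
w_wr cam [ 0.5492 -0.285   0.4116] axis [-0.2506 -0.0671 -0.9658] vfov 71.15432811521165 5.1833
wrench [212. 199.] 0.94 [ 0.4539 -0.1737 -0.0003]
wrench [309. 406.] 0.7 [ 0.1898 -0.3664  0.0001]
worm_top [312. 184.] 0.58 [ 0.5081 -0.2885  0.0347]
worm_top [275. 401.] 0.58 [ 0.2157 -0.3144  0.0343]
worm_top [186. 225.] 0.56 [ 0.4217 -0.1559  0.0242]
jaw_face [194. 187.] 0.79 [ 0.4656 -0.153   0.0097]
jaw_face [282. 129.] 0.74 [ 0.5565 -0.2401  0.0155]
jaw_face [324. 390.] 0.56 [ 0.2343 -0.3766  0.0161]
handle_mid [161. 256.] 0.82 [ 0.3699 -0.128   0.011 ]
handle_mid [314. 247.] 0.6 [ 0.4323 -0.3105  0.0162]
```

View pics/both.png

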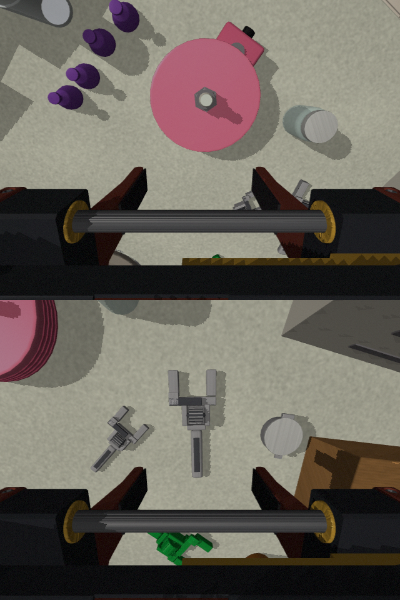

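The wrist view shows the large grey wrench (312,184 px), upright in the view, and the nut on the pump (327,159 px). I fit both from the depth data.

```bash
cat > fit.py <<'E'
from h import *
from scipy.optimize import minimize
np.set_printoptions(precision=4,suppress=True)
def cloud(n):
    z=np.load(n+".npz"); f=240/np.tan(np.radians(z["vfov"])/2); v,u=np.mgrid[0:480,0:640]; D=z["D"]
    c=np.stack([(u-z["cx"])/f*D,(v-z["cy"])/f*D,D],-1)-z["t"]; return (c@z["R"])[D>0], z["im"][D>0]
def hexfit(n,c0,lo,hi):
    P,_=cloud(n); m=(np.hypot(P[:,0]-c0[0],P[:,1]-c0[1])<.04)&(P[:,2]>lo)&(P[:,2]<hi); Q=P[m][:,:2]
    hull=cv2.convexHull(Q.astype(np.float32)).reshape(-1,2)
    hull=np.array([np.interp(np.linspace(0,len(hull),400),range(len(hull)+1),np.r_[hull[:,k],hull[:1,k]]) for k in (0,1)]).T
    def cost(p):
        d=hull-p[:2]; a=p[2]+np.arange(6)*np.pi/3+np.pi/6
        s=np.max(d@np.array([np.cos(a),np.sin(a)]),axis=1); return np.abs(s-p[3]).mean()
    b=min((minimize(cost,[*Q.mean(0),y,.02],method="Nelder-Mead",options=dict(maxiter=3000,xatol=1e-6,fatol=1e-9)) for y in np.arange(0,1.05,.15)),key=lambda r:r.fun)
    return b.x,b.fun,m.sum()
def bar(P,x0,yaw,lo,hi):
    pass
if __name__=="__main__":
    P,_=cloud("w_nut"); d=np.hypot(P[:,0]-.583,P[:,1]-.0895)
    print("deck z",np.median(P[(d>.05)&(d<.08),2]),"nozzle",P[d<.015,2].max(), "nutz",np.median(P[(d>.015)&(d<.021),2]))
    m=(P[:,2]>.05)&(P[:,2]<.068)&(d<.105); (c,r)=cv2.minEnclosingCircle(P[m][:,:2].astype(np.float32)); print("drum",c,r)
    m=(P[:,2]>.108)&(d<.03); print("nozzle c",(P[m].min(0)+P[m].max(0))/2,np.ptp(P[m],axis=0))
    for lo in (.077,.0795): print("hex",hexfit("w_nut",(.583,.0895),lo,.085))
    P,_=cloud("w_wr"); m=(P[:,2]>.007)&(abs(P[:,0]-.49)<.13)&(abs(P[:,1]+.295)<.075); Q=P[m]
    h=Q[(Q[:,2]>.013)&(Q[:,2]<.019)&(Q[:,0]<.46)]
    (c,s,a)=cv2.minAreaRect((h[:,:2]*1000).astype(np.float32)); print("handle rect",c,s,a)
    yaw=np.radians(a if s[0]>s[1] else a+90); yaw=(yaw+np.pi/2)%np.pi-np.pi/2
    ex=np.array([np.cos(yaw),np.sin(yaw)]); ey=np.array([-ex[1],ex[0]])
    X=Q[:,:2]@ex; Y=Q[:,:2]@ey; y0=np.array(c)@ey/1000
    x0=X.min()+.187; print("yaw",yaw,"rear",X.min(),"tip",X.max(),"y0",y0, "origin",x0*ex+y0*ey, "origin by tip",(X.max()-.022)*ex+y0*ey)
    j=(X-x0>-.02)&(X-x0<.02)&(Q[:,2]>.012); yy=np.sort(Y[j]-y0); g=np.diff(yy).argmax(); print("jaws y",yy[0],yy[g],yy[g+1],yy[-1])
E
python3 fit.py
```

```text
deck z 0.41861455359994815 nozzle 0.12163172342299954 nutz 0.08231972353985464
drum (0.5830087661743164, 0.08949146419763565) 0.10508950799703598
nozzle c [0.5819 0.0906 0.1182] [0.0196 0.027  0.0069]
hex (array([0.5819, 0.0867, 0.7357, 0.0198]), np.float64(0.0001732284841273301), np.int64(393))
hex (array([0.5819, 0.0867, 0.7357, 0.0198]), np.float64(0.00017322846594618253), np.int64(392))
handle rect (423.8536071777344, -313.2210388183594) (80.3671875, 20.721595764160156) 16.105026245117188
yaw 0.28108573409739424 rear 0.2799764761066062 tip 0.4866708227954762 y0 -0.41850516346778377 origin [ 0.5647 -0.2725] origin by tip [ 0.5625 -0.2732]
jaws y -0.03771828795779053 -0.020434455573025923 0.030438069356905073 0.048494161493703614
```

```bash
cat > s3.py <<'E'
from s2 import *
yaw=np.degrees(.2811); g=np.array([.5635,-.273])-.100*np.array([np.cos(.2811),np.sin(.2811)])
manip.movep([*g,.10],[180,0,yaw]); manip.move_l([*g,.004],.12); print("f",status.observe()["wrist_force"])
manip.clamp(45); print("gap",status.observe()["finger_gap"])
manip.move_l([*g,.19],.15); print("f",status.observe()["wrist_force"],status.observe()["wrist_torque"])
manip.movep([.5068,.0147,.165],[180,0,np.degrees(.7357)])
print(status.observe()["eef_pos"],status.observe()["tcp_rot"])
look("w_hold",["nut_top","worm_top","jaw_face","wrench"])
E
python3 s3.py
```

```text
f [-0.2685 -0.1439  0.4054]
gap 0.24796808672030515
f [ 0.7898 -0.8593 -4.4251] [-0.024   0.2113  0.0132]
[0.507  0.0131 0.1652] [179.9457   0.0017  42.0106]
w_hold cam [0.5593 0.0609 0.3269] axis [-0.1927 -0.1745 -0.9656] vfov 71.15432811521165 10.6667
worm_top [318. 219.] 0.71 [0.5384 0.0421 0.1958]
jaw_face [247.  76.] 0.63 [0.5607 0.1032 0.1695]
jaw_face [316. 220.] 0.16 [0.5374 0.0424 0.1957]
```

View pics/w_hold.png

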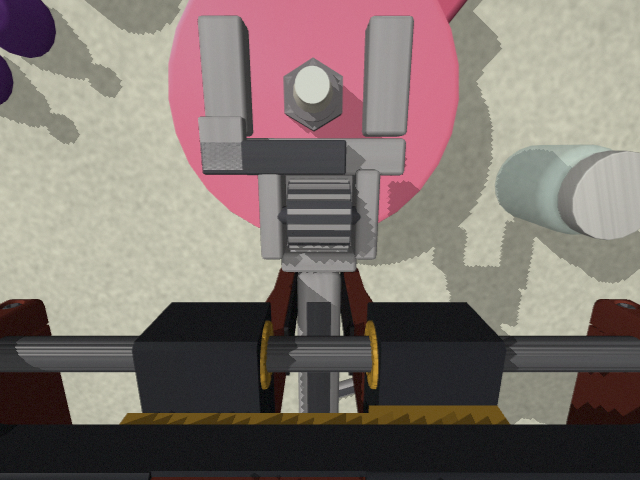

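The wrench is held straight. Its jaws are at 222 and 388 px across and the nut is between them at (313,95). Now I fit nut and jaws from this view.

```bash
cat > s4.py <<'E'
from fit import *
def pose(n,zb,c0=(.582,.087),nut=True):
    P,_=cloud(n)
    if nut: print("hex",hexfit(n,c0,.079,.086))
    t=P[(abs(P[:,2]-zb-.016)<.004)&(np.hypot(P[:,0]-c0[0],P[:,1]-c0[1])<.065)]
    return P,t
if __name__=="__main__":
    P,t=pose("w_hold",.161); yaw=np.radians(42.0)
    ex=np.array([np.cos(yaw),np.sin(yaw)]); ey=np.array([-ex[1],ex[0]]); T=np.array([.507,.0131])
    t=t[:,:2]-T; X=t@ex;Y=t@ey; m=(X>.082)&(X<.125); yy=np.sort(Y[m]); g=np.diff(yy).argmax()
    print("jaws y in tool",yy[0],yy[g],yy[g+1],yy[-1],"tip",X.max())
    for s in (m&(Y<0),m&(Y>0)): 
        k=s&(X<.118); q=cv2.fitLine(np.c_[X[k],Y[k]].astype(np.float32),cv2.DIST_L2,0,.01,.01).ravel(); print("rel yaw",q[1]/q[0])
    h=np.array([.5819,.0867])-T; print("nut in tool",h@ex,h@ey)
    m=(P[:,2]>.055)&(P[:,2]<.064)&(np.hypot(P[:,0]-.582,P[:,1]-.087)<.13)
    d=P[m][:,:2]; k=d[:,0]<.58; print("deck",np.median(P[m][:,2]),d.min(0),d.max(0))
E
python3 s4.py
```

```text
hex (array([0.5821, 0.0866, 0.7376, 0.0199]), np.float64(0.0001134283519396738), np.int64(1537))
jaws y in tool -0.03790696183882336 -0.01942339639350321 0.030703171889981555 0.049316484214705025 tip 0.12190677298054992
rel yaw -0.0031695745
rel yaw 0.0015955257
nut in tool 0.10490956005626877 0.0045775767388577596
deck 0.059556915695761894 [ 0.4735 -0.0225] [0.6882 0.1941]
```

```bash
cat > s5.py <<'E'
from s2 import *
yaw=np.radians(42.15); ex=np.array([np.cos(yaw),np.sin(yaw)]); ey=np.array([-ex[1],ex[0]])
def F(): s=status.observe(); return np.r_[s["eef_pos"],s["wrist_force"]]
p=np.array([.5068,.0147]); f0=F(); print(f0)
for z,v in ((.09,.1),(.068,.06),(.0645,.03)):
    manip.move_l([*p,z],v); f=F(); print(f)
    if np.abs(f[3:]-f0[3:]).max()>10: raise SystemExit("contact")
for k in range(1,5):
    q=p+ey*.0008*k+ex*.0005*k; manip.move_l([*q,.0645],.02); f=F(); print(f)
    if np.linalg.norm((f-f0)[3:5])>4: break
manip.let_go(); print(F())
manip.move_l([*q,.17],.2)
q2=q+.042*ex; manip.movep([*(q-.0*ex),.20],[180,0,np.degrees(yaw)])
look("w_laid",[])
E
python3 s5.py; cat > s6.py <<'E'
import sys
from fit import *
def meas(n,yaw=.7357):
    h=hexfit(n,(.582,.0867),.0795,.086); print("hex",h[0],h[1])
    P,_=cloud(n); t=P[(abs(P[:,2]-.0755)<.003)&(np.hypot(P[:,0]-.582,P[:,1]-.087)<.065)][:,:2]-[.582,.0867]
    for _ in range(3):
        ex=np.array([np.cos(yaw),np.sin(yaw)]);ey=np.array([-ex[1],ex[0]]); X=t@ex;Y=t@ey
        tip=np.percentile(X,99.8); m=(X>tip-.036)&(X<tip-.003); yy=np.sort(Y[m]); yy=yy[abs(yy)>.017]; g=np.diff(yy).argmax()
        k=m&(Y<yy[g]+.001); q=cv2.fitLine(np.c_[X[k],Y[k]].astype(np.float32),cv2.DIST_L2,0,.01,.01).ravel()
        yaw+=q[1]/q[0]
    print("yaw",yaw,"tip",tip,"jaws",yy[0],yy[g],yy[g+1],yy[-1],"opening",yy[g+1]-yy[g]); return yaw
meas(sys.argv[1],float(sys.argv[2]) if len(sys.argv)>2 else .7357)
E
python3 s6.py w_laid
```

```text
[ 0.5069  0.0135  0.1651 -0.3079 -0.0845 -4.7427]
[ 0.5072  0.0145  0.0904 -0.1935 -0.0973 -2.824 ]
[ 0.5066  0.0145  0.0677  0.1705  0.5083 -4.3439]
[ 0.5068  0.0147  0.0645  0.095   0.723  -3.5266]
[ 0.5067  0.0157  0.0646  0.1305  0.6988 -4.1126]
[ 0.5065  0.0167  0.0645 -0.0141  0.1567 -4.4248]
[ 0.5063  0.0175  0.0645  0.2358  0.4212 -4.4102]
[ 0.5063  0.0181  0.0646  0.6675 -2.0556 -4.8728]
[ 0.5061  0.0184  0.0645  1.2297 -0.1614  0.5584]
w_laid cam [0.5586 0.0663 0.3615] axis [-0.1925 -0.1743 -0.9657] vfov 71.15432811521165 15.6333
hex [0.5728 0.0811 0.6724 0.029 ] 0.0013211354858961044
yaw 0.71874714 tip 0.01885229494235821 jaws -0.03817019061123687 -0.019478911483988372 0.017953195778711767 0.0487084699570563 opening 0.03743210726270014
```

View pics/w_laid.png

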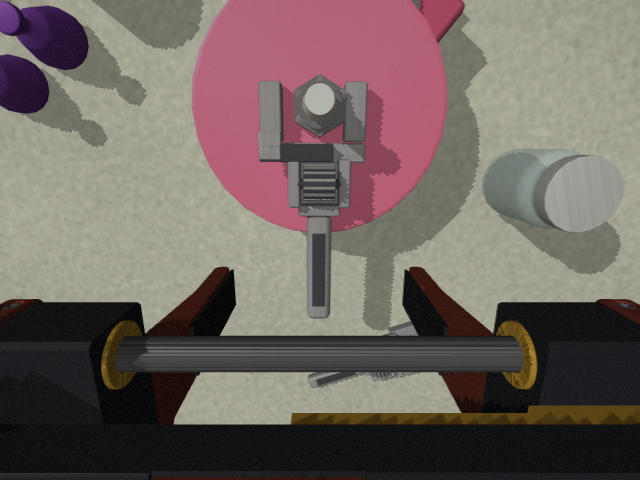

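The wrench lies round the nut (318,105 px) with its fixed jaw touching. Next I roll the worm.

```bash
cat > s7.py <<'E'
from s2 import *
import sys
N=np.array([.582,.0867]); yaw=.7357; ex=np.array([np.cos(yaw),np.sin(yaw)]); ey=np.array([-ex[1],ex[0]])
def st(): s=status.observe(); return s["time"],np.array(s["wrist_force"])
def P(x,z): return [*(N+x*ex+.0005*ey),z]
def stroke(a,b,z,f0,want=9,n=6):
    manip.move_l(P(a,z+.004),.15); manip.move_l(P(a,z),.05)
    while st()[1][2]-f0[2]<want and z>.089:
        z-=.0005; manip.move_l(P(a,z),.03)
    print("press z",round(z,4),"fz",round(st()[1][2]-f0[2],2))
    L=[]
    for x in np.linspace(a,b,n)[1:]:
        manip.move_l(P(x,z),.06); f=st()[1]-f0; L.append((round(f[:2]@ex,1),round(f[:2]@ey,1),round(f[2],1)))
        if f[2]>14: z-=-.0004
        elif f[2]<6: z-=.0004
    print(L,st()[0]); manip.move_l(P(b,z+.010),.15); return z
if __name__=="__main__":
    manip.clamp(10); manip.movep(P(-.070,.106),[180,0,np.degrees(yaw)]); f0=st()[1]; print(f0,st()[0])
    z=stroke(-.070,-.052,.0965,f0); stroke(-.068,-.049,z+.0015,f0)
    manip.move_l(P(-.100,.20),.3); look("w_s1",[]); 
E
python3 s7.py; python3 s6.py w_s1
```

```text
[-0.3682  0.0978 -0.2914] 17.4583
press z 0.094 fz 13.05
[(np.float64(-2.0), np.float64(2.7), np.float64(12.9)), (np.float64(-2.4), np.float64(2.6), np.float64(14.3)), (np.float64(-2.2), np.float64(2.1), np.float64(11.1)), (np.float64(-1.7), np.float64(1.4), np.float64(10.6)), (np.float64(-1.9), np.float64(1.5), np.float64(9.0))] 20.4583
press z 0.0944 fz 9.15
[(np.float64(-0.9), np.float64(2.6), np.float64(10.9)), (np.float64(-2.6), np.float64(1.2), np.float64(11.3)), (np.float64(-2.3), np.float64(1.9), np.float64(10.0)), (np.float64(-2.7), np.float64(2.2), np.float64(11.4)), (np.float64(-1.8), np.float64(0.5), np.float64(7.5))] 23.2167
w_s1 cam [0.5597 0.068  0.362 ] axis [-0.192  -0.1729 -0.966 ] vfov 71.15432811521165 24.025
hex [0.5732 0.0804 0.6654 0.0294] 0.0013300656800029544
yaw 0.7328892 tip 0.018769159239014864 jaws -0.03819737090474602 -0.019409574442195095 0.017923822638965387 0.041368050780431695 opening 0.037333397081160485
```

```bash
cat > s8.py <<'E'
from s7 import *
manip.movep(P(-.072,.106),[180,0,np.degrees(yaw)]); manip.pause(.1); f0=st()[1]
z=stroke(-.070,-.052,.0955,f0,8); z=stroke(-.067,-.052,z+.0015,f0,8,5)
manip.move_l(P(-.100,.20),.3); look("w_s2",["jaw_face"])
E
python3 s8.py; python3 s6.py w_s2
```

```text
press z 0.094 fz 11.6
[(np.float64(-2.2), np.float64(2.9), np.float64(12.3)), (np.float64(-1.4), np.float64(3.4), np.float64(12.1)), (np.float64(-0.6), np.float64(2.9), np.float64(12.2)), (np.float64(-0.9), np.float64(2.2), np.float64(12.2)), (np.float64(-2.3), np.float64(2.3), np.float64(13.0))] 27.1
press z 0.094 fz 11.06
[(np.float64(-3.8), np.float64(2.3), np.float64(14.9)), (np.float64(-6.6), np.float64(1.4), np.float64(13.2)), (np.float64(-11.4), np.float64(2.4), np.float64(17.7)), (np.float64(-6.4), np.float64(-0.1), np.float64(10.2))] 29.6083
w_s2 cam [0.5598 0.0683 0.3619] axis [-0.1919 -0.173  -0.966 ] vfov 71.15432811521165 30.4167
jaw_face [297. 113.] 0.59 [0.5672 0.0979 0.0817]
hex [0.5729 0.0807 1.6632 0.0297] 0.0011623366665102258
yaw 0.71391743 tip 0.018885534771949975 jaws -0.038134977104215755 -0.018394470853687683 0.019650574620772503 0.0381203354249833 opening 0.038045045474460186
```

```bash
python3 -c "
import cv2;a=cv2.imread('pics/w_s2.png')[50:330,200:440];cv2.imwrite('pics/w_s2c.png',cv2.resize(a,None,fx=2,fy=2))"
```

```text
(no output)
```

View pics/w_s2c.png

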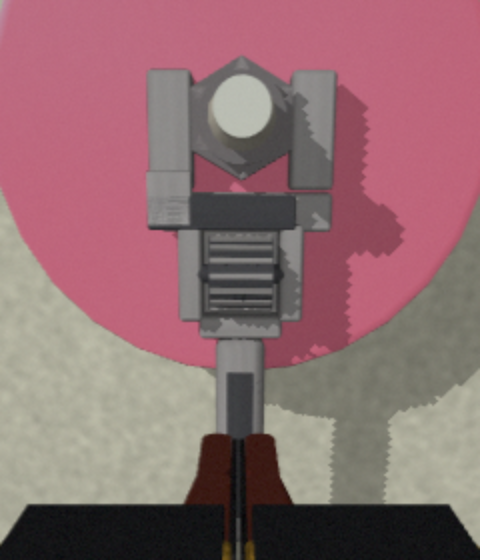

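The jaws are snug: outer faces at ±38.1 mm give an opening of about 40.2 mm, and the finger slipped at the end of the last stroke. Next I push the handle left with the closed fingers, watching the force.

```bash
cat > s9.py <<'E'
from s2 import *
N=np.array([.582,.0867])
def T(th,y,x=-.14):
    c,s=np.cos(th),np.sin(th); return N+[c*x-s*y,s*x+c*y]
def st(): s=status.observe(); return s["time"],np.array(s["wrist_force"])
def push(th,y=-.0245,v=.06):
    manip.move_l([*T(th,y),.063],v,[180,0,np.degrees(th)]); f=st()[1]-f0
    return f[:2]@[-np.sin(th),np.cos(th)]
th0=.73
if __name__=="__main__":
    manip.movep([*T(th0,-.045),.12],[180,0,np.degrees(th0)]); manip.move_l([*T(th0,-.045),.063],.15); manip.pause(.1); f0=st()[1]
    print("arrive",f0,st()[0]); print(push(th0,-.030),push(th0,-.026))
    th=th0; L=[]
    while th>th0-1.0:
        d=th0-th; th-=.03 if d<.55 else .005
        fy=push(th); L.append((round(th0-th,3),round(fy,1)))
        if fy<-5 or (d>.55 and fy<-3.2 and L[-2][1]<-2.6): break
    print([tuple(map(float,l)) for l in L],st()[0])
E
python3 s9.py
```

```text
arrive [-0.0443  0.2371 -0.3856] 31.5833
-0.29131660982919777 -0.497928786210928
[(0.03, 0.1), (0.06, -2.2), (0.09, -2.2), (0.12, -2.3), (0.15, -2.4), (0.18, -0.4), (0.21, -1.8), (0.24, -1.1), (0.27, -1.1), (0.3, -2.5), (0.33, -1.4), (0.36, -1.0), (0.39, -1.4), (0.42, -1.8), (0.45, -1.4), (0.48, -1.7), (0.51, -0.5), (0.54, -1.2), (0.57, -1.4), (0.575, -1.9), (0.58, -2.5), (0.585, -2.4), (0.59, -1.9), (0.595, -2.1), (0.6, -2.6), (0.605, -2.5), (0.61, -2.1), (0.615, -1.6), (0.62, -2.8), (0.625, -2.6), (0.63, -2.8), (0.635, -2.8), (0.64, -2.0), (0.645, -1.4), (0.65, -2.2), (0.655, -2.5), (0.66, -2.7), (0.665, -2.2), (0.67, -2.2), (0.675, -2.1), (0.68, -2.0), (0.685, -2.6), (0.69, -1.6), (0.695, -1.9), (0.7, -2.4), (0.705, -1.9), (0.71, -1.5), (0.715, -2.2), (0.72, -1.4), (0.725, -2.1), (0.73, -2.0), (0.735, -1.2), (0.74, -2.1), (0.745, -0.9), (0.75, -1.7), (0.755, -2.2), (0.76, -2.1), (0.765, -2.3), (0.77, -1.6), (0.775, -2.3), (0.78, -2.4), (0.785, -2.5), (0.79, -2.9), (0.795, -1.8), (0.8, -1.7), (0.805, -1.8), (0.81, -2.4), (0.815, -2.5), (0.82, -2.3), (0.825, -1.4), (0.83, -1.1), (0.835, -1.7), (0.84, -1.7), (0.845, -1.3), (0.85, -2.4), (0.855, -2.4), (0.86, -3.6), (0.865, -3.2), (0.87, -4.1)] 51.9833
```

```bash
cat > s10.py <<'E'
import s9; from s9 import *
s9.f0=np.array([-.0443,.2371,-.3856])
look("w_t1",[])
print("now",s9.push(.73-.87))
th=.73-.87
for k in range(4):
    th-=.005; f=s9.push(th); print(round(.73-th,3),f)
    if f<-6: break
look("w_t2",[])
E
python3 s10.py
for n in w_t1 w_t2; do python3 s6.py $n -.12; python3 - $n <<'E'
import sys; from fit import *
P,im=cloud(sys.argv[1])
# nut outline above the jaws' tops only
print("nut",hexfit(sys.argv[1],(.582,.0867),.0805,.086))
E
done
```

```text
w_t1 cam [0.5099 0.0722 0.2247] axis [-0.257   0.0359 -0.9658] vfov 71.15432811521165 52.0333
now -4.915405576692726
0.875 -5.241316423782478
0.88 -5.672980123309213
0.885 -5.186358115175296
0.89 -5.984374207784072
w_t2 cam [0.5096 0.0732 0.2247] axis [-0.2561  0.0404 -0.9658] vfov 71.15432811521165 53.3333
hex [0.5699 0.0909 0.697  0.0282] 0.00235223725999754
yaw 0.022738121 tip -0.010132514326821076 jaws -0.03635788123878437 -0.017587055518709486 0.01700354972054128 0.04131901788998676 opening 0.03459060523925077
nut (array([0.5699, 0.0909, 0.6947, 0.0282]), np.float64(0.001985131642966596), np.int64(4688))
hex [0.5703 0.0914 0.7217 0.0284] 0.0020358994119018567
yaw 0.011129988 tip -0.009350282219149533 jaws -0.03572676873449928 -0.017164759103935542 0.017042985624167697 0.041416483201331754 opening 0.03420774472810324
nut (array([0.5703, 0.0913, 0.7212, 0.0284]), np.float64(0.002117166499730566), np.int64(4680))
```

View pics/w_t2.png

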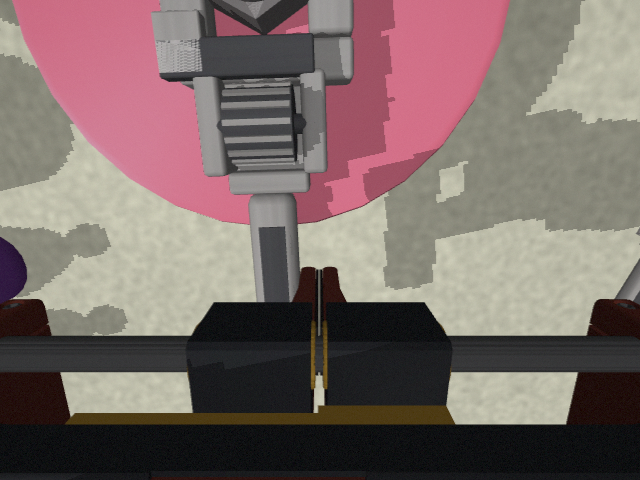

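Force plateaus near 5–6 N, so this is either the stop or the jaws creeping. I back off and measure from above.

```bash
cat > s11.py <<'E'
from s9 import *
th=-.16
manip.move_l([*T(th,-.045),.063],.15); manip.move_l([*T(th,-.045),.12],.25); manip.movep([*T(th,-.02,-.105),.20],[180,0,np.degrees(th)])
look("w_t3",[])
E
python3 s11.py; python3 s6.py w_t3 -.13
python3 - <<'E'
import cv2;a=cv2.imread('pics/w_t3.png')[40:340,180:460];cv2.imwrite('pics/w_t3c.png',cv2.resize(a,None,fx=2,fy=2,interpolation=cv2.INTER_CUBIC))
E
```

```text
w_t3 cam [0.5449 0.0736 0.361 ] axis [-0.2572  0.0411 -0.9655] vfov 71.15432811521165 54.4917
hex [ 0.5717  0.0909 -0.3703  0.0292] 0.0012446112928716137
yaw -0.11511368 tip 0.019093755617050772 jaws -0.0382016840259259 -0.0171208313236267 0.01972434972948944 0.03807630135587462 opening 0.03684518105311614
```

View pics/w_t3c.png

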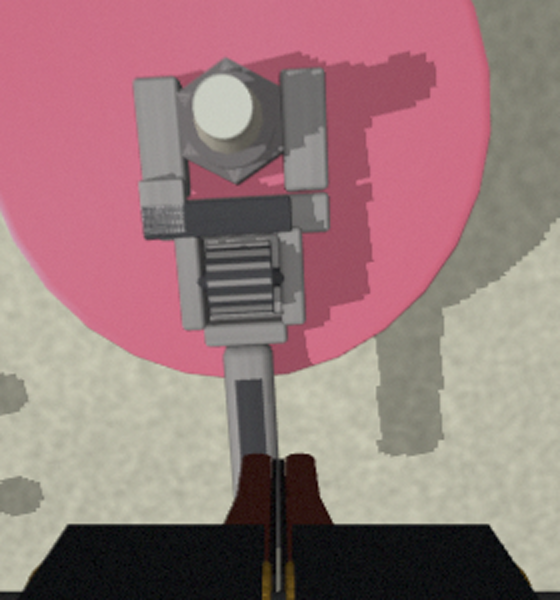

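```bash
python3 - <<'E'
from fit import *
N=np.array([.582,.0867])
for n,y0 in (("w_hold",.7357),("w_s2",.72),("w_t3",-.12)):
    P,_=cloud(n); d=P[:,:2]-N; r=np.hypot(*d.T); m=(r<.026)&(P[:,2]>.0795)&(P[:,2]<.0835)
    hull=cv2.convexHull((P[m][:,:2]).astype(np.float32)).reshape(-1,2)
    Q=np.vstack([hull[i]+(hull[(i+1)%len(hull)]-hull[i])*s for i in range(len(hull)) for s in np.linspace(0,1,max(2,int(np.linalg.norm(hull[(i+1)%len(hull)]-hull[i])*4000)))[:-1]])
    def cost(p):
        a=p[2]+np.arange(6)*np.pi/3+np.pi/6; s=np.max((Q-p[:2])@np.array([np.cos(a),np.sin(a)]),axis=1); return np.abs(s-.0199).mean()
    b=min((minimize(cost,[*N,y],method="Nelder-Mead",options=dict(xatol=1e-6,fatol=1e-9)) for y in y0+np.arange(-.5,.51,.1)),key=lambda q:q.fun)
    print(n,"nut",b.x,b.fun)
    if n=="w_hold": continue
    yaw=y0   # wrench yaw from handle/jaw sides: minimise spread
    M=(P[:,2]>.072)&(P[:,2]<.079)&(np.hypot(*d.T)<.20)
    for lo,hi,w in ((-.024,.016,"jaws"),(-.185,-.095,"handle")):
        def width(yw,sel=False):
            ex=np.array([np.cos(yw),np.sin(yw)]);ey=np.array([-ex[1],ex[0]]);X=d[M]@ex;Y=d[M]@ey
            k=(X>lo)&(X<hi)&(abs(Y)<.05); return np.percentile(Y[k],99.5)-np.percentile(Y[k],.5),(X[k].min(),k.sum())
        ys=y0+np.arange(-.15,.15,.004); ws=[width(v)[0] for v in ys]; i=int(np.argmin(ws)); print(w,ys[i],ws[i],width(ys[i])[1])
E
```

```text
w_hold nut [0.5821 0.0867 0.7332] 0.0001262467318671697
w_s2 nut [0.582  0.0867 0.7366] 0.00013622589382643774
jaws 0.7580000000000001 0.07538586815966432 (np.float64(-0.023996891811331533), np.int64(2152))
handle 0.7420000000000001 0.020840023735210166 (np.float64(-0.13595628996223097), np.int64(974))
w_t3 nut [ 0.5822  0.0866 -0.0991] 0.00012345560114751205
jaws -0.08199999999999982 0.07536703276937186 (np.float64(-0.023968763209702728), np.int64(2228))
handle -0.10999999999999985 0.020683848436426632 (np.float64(-0.16161157688804675), np.int64(1214))
```

The nut turned 0.835 rad, the wrench is aligned with it and the opening is still 40.2 mm. I make one short confirming push to check that the nut no longer yields.

```bash
cat > s12.py <<'E'
import s9; from s9 import *
th=-.11
manip.movep([*T(th,-.045),.10],[180,0,np.degrees(th)]); manip.move_l([*T(th,-.045),.063],.2); manip.pause(.1); s9.f0=st()[1]
def e():
    q=np.array(status.observe()["eef_pos"])[:2]-N; return np.arctan2(-q[1],-q[0])
L=[]
for th in np.arange(-.11,-.19,-.008):
    f=s9.push(th); L.append((round(float(th),3),round(float(f),1),round(float(e()),4)))
    if f<-6.5: break
print(L)
manip.move_l([*T(th,-.045),.063],.15); manip.move_l([*T(th,-.045),.12],.25); manip.movep([*T(-.16,-.02,-.105),.20],[180,0,np.degrees(-.16)])
look("w_t4",[])
E
python3 s12.py
python3 s6.py w_t4 -.13
python3 - <<'E'
from fit import *
N=np.array([.582,.0867]); P,_=cloud("w_t4"); d=P[:,:2]-N; m=(np.hypot(*d.T)<.026)&(P[:,2]>.0795)&(P[:,2]<.0835)
h=cv2.convexHull(P[m][:,:2].astype(np.float32)).reshape(-1,2)
Q=np.vstack([h[i]+(h[(i+1)%len(h)]-h[i])*s for i in range(len(h)) for s in np.linspace(0,1,max(2,int(np.linalg.norm(h[(i+1)%len(h)]-h[i])*4000)))[:-1]])
def cost(p):
    a=p[2]+np.arange(6)*np.pi/3+np.pi/6; return np.abs(np.max((Q-p[:2])@np.array([np.cos(a),np.sin(a)]),axis=1)-.0199).mean()
b=min((minimize(cost,[*N,y],method="Nelder-Mead") for y in np.arange(-.5,.3,.1)),key=lambda q:q.fun); print(b.x,b.fun)
E
```

```text
[(-0.11, -1.4, 0.0602), (-0.118, -0.4, 0.0566), (-0.126, -1.2, 0.0478), (-0.134, -1.6, 0.0405), (-0.142, -4.6, 0.0351), (-0.15, -5.1, 0.0277), (-0.158, -6.0, 0.0212), (-0.166, -7.5, 0.0148)]
w_t4 cam [0.5449 0.0735 0.3611] axis [-0.2571  0.0411 -0.9655] vfov 71.15432811521165 58.8417
hex [0.5718 0.0893 0.785  0.0298] 0.0013026709972312673
yaw -0.1165505 tip 0.019055652954733167 jaws -0.03818512417388752 -0.01878909943583263 0.01991732402407237 0.0381296788678671 opening 0.038706423459905
[ 0.5821  0.0866 -0.1004] 0.00011249230872473041
```

The nut angle is unchanged (-0.099 to -0.100) under a 7.5 N push, so it is on its stop. The jaws are still snug, and the gripper is clear at a height of 0.20 m.

```bash
python3 -c "
from h import *
manip.close_job(); print(status.observe()['time'])"
```

```text
the job is handed in; nothing more can be done
the job is handed in; nothing more can be done
```

The collar nut is tightened clockwise onto its stop, and the wrench is still fitted on it. I handed the job in shortly after the last picture, at 58.8 s on the robot's clock.

**What I did:** I picked the large grey wrench, not the green or the small grey one. I laid it on the deck round the nut and rolled the worm shut in four strokes. I then pushed the handle left with the closed fingers.

**Last checks:**
- **Nut:** it turned about 0.835 rad. A second push of 7.5 N moved it no further (yaw -0.099 to -0.100 rad), so I took that as the stop. The joint value itself could not be read.
- **Jaws:** the opening measured about 40.3 mm over the 40 mm flats, and the jaws did not creep back. My jaw inner-face and yaw fits were noisier, with yaw readings from -0.08 to -0.12 rad, so I took the opening from the jaws' outer faces.
- **Wrench position:** it sits about 3 mm further back than the throat contact described, but the jaws still cover the nut's flats.
- **Bystanders:** the arm did not go near the cup, tin, jar or weights, but I did not measure their positions again.

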